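Slide the slate lid out of its bay and cover the inkstone

ROBOT

A 6-joint arm with a two-finger parallel gripper is mounted at the origin on the work surface. World frame = base frame: x ahead of the robot, y to its left, z up, the work surface at z = 0. Lengths are in m, angles in degrees, forces in N, time in s.
With the tool pointing down it reaches from about 0.275 to 0.825 m from the base axis. Payload 5.2 kg.
Tool frame: the origin (TCP) lies at the very end of the fingers, on their centre line; the grasp point (between the pads) lies manip.pinch_z behind it (manip.pinch_z is the distance from the TCP to the grasp point, in m); x points along the fingers, y is the direction in which the jaws open and shut, and the axes are right-handed (so a half turn about x gives the same grasp; the last joint's range is limited). The gripper opens to 93 mm and grips with 3 to 60 N. Pads are 15 mm wide; open, the fingers measure 128 mm over their backs; the gripper's body (75 mm by 188 mm) begins 65 mm behind the grasp point.
Start: joints at [52.895, 14.817, 87.949, -0, 77.235, -11.62], TCP at [0.237, 0.496, 0.219] pointing down, gripper open.
Joint ranges: [-179.93, 179.93], [-52.35, 119.4], [10.71, 147.94], [-69.91, 249.91], [12.55, 155.21], [-178.61, 178.61]. Speed limits (degrees/s): [147.25, 147.25, 180, 180, 180, 180].

INTERFACE

Orientations are given as [roll, pitch, yaw] about the fixed x, y, z axes, in that order (R = Rz(yaw) Ry(pitch) Rx(roll)).
In Python, from plant import manip gives the robot as it stands.
- The arm moves only by the tool carry_out, never from a script. Its argument "steps" is a list of rows, each an object with "rotation": the turn, a rotation vector about the tool's x, y, z in degrees, a list of three; "travel": the shift along the tool's x, y, z in units of 40 mm (1.0 is 40 mm), a list of three; "gripper": the opening, from -1 (shut) to 1 (fully open), so that 0 is half open. In form: [{"rotation": [ax, ay, az], "travel": [tx, ty, tz], "gripper": gripper}, ...]. A call has 1 to 5 rows; each row is the pose to reach, as a shift and turn from the pose commanded when the call began, along the tool's axes at that moment; what a row does not reach only later rows make up. A row lasts 1/12 s, in which the tool goes at most 41.7 mm and 7.16 degrees, less where a joint would pass 70% of its speed; a pose out of reach is approached as far as the arm can. A call with a gripper value outside its range is refused whole. The fingers move at their own pace and stop on an object; "grip_force" is the grip in N (left out, the last holds). Time passes only in rows, so rows that repeat a pose let the fingers close. It gives the time, the measured TCP pose, the force and the opening at its end, in the units of the state.
- manip.get_state(): the state, without advancing time (a new reading comes with each control period).
- manip.camera(name): name is "scene" or "top" or "wrist"; returns the picture (384x512x3 uint8, blue, green, red); there is no depth.
- manip.get_calibration(name): a dict with "camera_matrix" (3x3 intrinsics, pixels), "distortion" ([k1, k2, p1, p2, k3] as OpenCV has them; the pictures are not rectified), "extrinsics" (4x4, takes a point from world to camera coordinates). Camera axes: x right, y down, z forward; pixel columns grow to the right and rows downward; lengths in m; the calibration is good to about 2 mm. A picture is of the moment at which its call begins: read the wrist's pose just before it. get_calibration takes no time and is no camera call; for the wrist camera it gives the pose at the moment of the call.
- manip.finish_job(): hands the job in, once; it reports no verdict.
The state is a dict: "time_s": time; "qpos": joint angles; "qd": joint speeds; "joint_torque": joint torques, N m; "position": TCP position; "tcp_rot": TCP orientation; "ft_force": force on the tool from outside, world axes, zero at the start; "moment": the same for the moment, N m; "gripper_width": opening from 0.0 (shut) to 1.0 (fully open).
Only numpy, scipy, OpenCV 4.12 (cv2) and the standard library are available. Lean on these libraries where they do the work, as an engineer would, in place of code of your own. Each camera call takes 0.05 s, during which the arm holds its last target. There are 200 camera calls.

TASK

Put the lid on the inkstone so that the ink does not dry. The thin slate lid lies sunk in the bay of the wooden stand, where it cannot be gripped: slide it, pressing only lightly, out of the bay's open end until it sticks out far enough to be gripped by its two long sides but still rests on the stand, then lift it off, lay it on the inkstone flat between the rims, push it snug against the rear rim and let go. Slate is brittle: bring the fingers down on it very slowly, never knock or press it hard (over 40 N) on the stand or the inkstone, never drop it, and do not shift the bar paperweight, ink stick and little water bottle that lie around.

Things in the scene. Friction and masses are not known exactly. Their poses are not given: they have to be found in the camera images.
- lid: The inkstone's lid: flat polished dark slate plate, 110 mm long (its x), 60 mm wide (y), 4 mm thick, about 70 g. Origin: centre of its underside, z up. It starts flat in the stand's bay, its x along the stand's x, its -x end 4 to 14 mm inside the bay's open end. Both ends are alike. It slides easily on the lacquered bay floor; rubber fingertips pressed on its top with about 8 N drag it along.
- stand: Fixed wooden desk stand, 138 mm long (x) by 92 mm wide (y), origin at the centre of its underside, z up. Sunken bay in its top: floor 60 mm above the table, 64 mm wide, 128 mm long, with 6 mm high strips (tops at 66 mm) along both long sides and at the +x end; open at the -x end, which faces the robot roughly. Rigid: fingers meeting the lid on it at 15 mm/s knock too hard, at 8 mm/s not.
- bay_edge (a point): Middle of the open edge of the bay floor: the stand's -x end, 60 mm above the table; axes as the stand's. The lid slides out past this edge towards the stand's -x. It sticks out far enough to be gripped when 28 to 50 mm of it overhang (lid origin 27 to 5 mm on the +x side of this point); beyond 55 mm it tips off.
- inkstone: Fixed dark slate inkstone, 34 mm tall, origin on the table, z up. Its narrow neck (x -47 to -13 mm, 44 mm wide, 30 mm tall, no rim) points roughly to the robot: fingers holding the lid by its sides within 35 mm of its -x end straddle it. Rear part (x -13 to 66 mm, 82 mm wide): rims 4 mm above the lid's ledge, on both sides (8 mm wide, inner faces 66 mm apart) and behind (inner face x = 57 mm).
- seat (a point): Point on the inkstone (axes as the inkstone's), on the ledge 30 mm above the table, where the lid's origin lies when the lid is home: flat on the ledge, centred between the side rims (3 mm play on each side), its +x end touching the rear rim. The lid's -x end then overhangs the neck by 6 mm and can be pushed with shut fingers.
- paperweight_a: Loose black steel bar paperweight 150 x 22 x 12 mm between stand and inkstone; leave it. Origin: centre of underside.
- ink_stick: Loose small black bar 70 x 18 x 10 mm near the robot; leave it. Origin: centre of underside.
- water_bottle: Loose small clear bottle, 32 mm across, 75 mm tall, beyond the paperweight; leave it. Origin: centre of underside.
There are look-alikes about, which are no part of the job. Leave any orange or red look-alike of the lid alone. Leave any blue look-alike of the stand alone.

How it is judged:
By the outcome, as a careful person would: the job done as asked, in the order asked, and still so for the second after the job is handed in, with the robot touching nothing.
It also fails if it takes over 69 s, if anything falls off the work surface, if the arm or the gripper's body presses on something with over 40 N, if the wrist force passes 120 N, or if a joint passes its speed limit or range.

## Working session

There is one attempt and no reset: what is moved stays moved. The work goes in short steps, Python scripts to look and compute and a tool call to move; the robot and the scene stay as the last step left them, time stands still between calls to the robot, and variables do not carry over. Pictures are saved under pics/ and viewed, about 8 in all and at most 12, crops included, and the job is handed in when it is done.

Besides the shell and the picture viewer there is one more tool, called after "Call:" as name([rows], argument=value, ...), one row to a line, values as JSON. carry_out: Moves the arm, as the interface text tells. Its arguments: {"type":"object","properties":{"steps":{"type":"array","items":{"type":"object","properties":{"rotation":{"type":"array","items":{"type":"number"}},"travel":{"type":"array","items":{"type":"number"}},"gripper":{"type":"number"}}}},"grip_force":{"type":"number"}},"required":["steps"]}

```bash
ls; mkdir -p pics
python3 - <<'E'
from plant import manip
import cv2, numpy as np
s=manip.get_state(); print(s['time_s'],s['position'],s['tcp_rot'],s['gripper_width'],manip.pinch_z)
ims=[manip.camera(n) for n in('scene','top')]
for n,i in zip(('scene','top'),ims):
    cv2.imwrite(f'pics/{n}0.png',i); c=manip.get_calibration(n); print(n,c['camera_matrix'],c['distortion'],c['extrinsics'])
cv2.imwrite('pics/both0.png',np.vstack([cv2.resize(ims[0],(768,576))]));cv2.imwrite('pics/top0b.png',cv2.resize(ims[1],(768,576)))
E
```

```text
pics
0.0 [0.23629343 0.49603865 0.21781802] [-101.49965761   89.89466384 -126.98411381] 1.0016765631886342 0.0188
scene [[462.77655999   0.         247.43203857]
 [  0.         462.77655999 196.12388738]
 [  0.           0.           1.        ]] [-0.10266231  0.          0.          0.          0.        ] [[-0.86669201  0.49857004  0.01651906  0.46287802]
 [ 0.35147579  0.63381888 -0.68901262 -0.08001336]
 [-0.35399114 -0.59135568 -0.72456106  1.18943984]
 [ 0.          0.          0.          1.        ]]
top [[376.76150062   0.         252.86489435]
 [  0.         376.76150062 199.76990703]
 [  0.           0.           1.        ]] [-0.10533676  0.          0.          0.          0.        ] [[-0.00122752 -0.99966576  0.02582351 -0.07228405]
 [-0.98896954 -0.00261125 -0.14809604  0.49061738]
 [ 0.14811397 -0.02572046 -0.98863578  0.96220217]
 [ 0.          0.          0.          1.        ]]
```

View pics/both0.png

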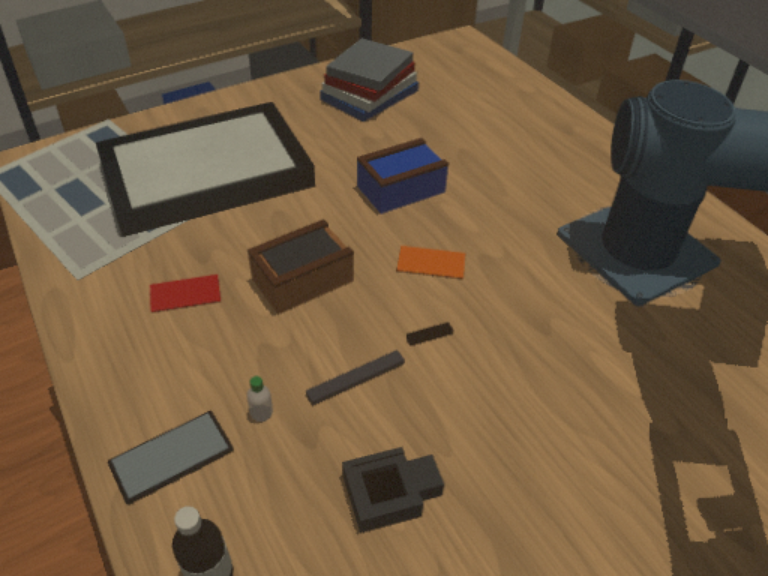

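View pics/top0b.png

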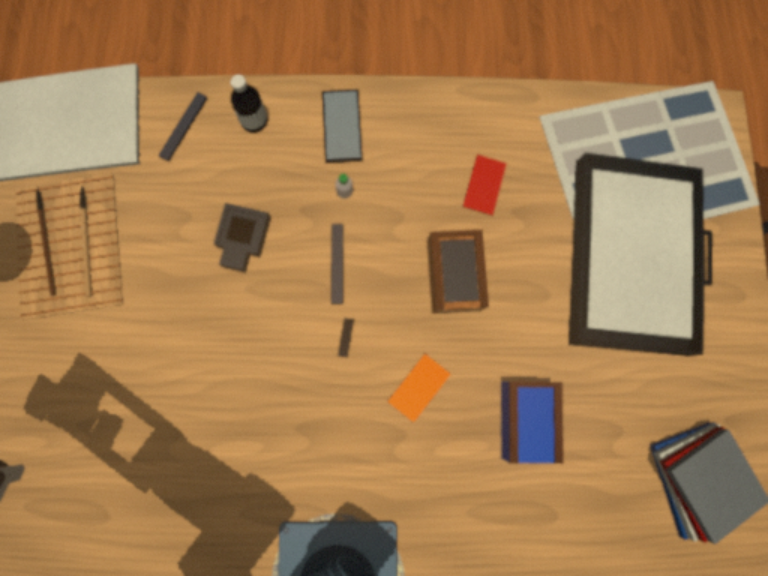

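The scene view shows the brown stand with the lid at about (300,262), and the inkstone at (390,490) with its neck to the right. In the top view the stand is at (458,272) and the inkstone at (242,237), neck pointing down towards the robot, and the ink stick at (346,337), the paperweight at (337,263) and the bottle at (344,185).

```bash
cat > h.py <<'E'
import cv2, numpy as np
from plant import manip
def ray(cal,px):
    K,d,E=[np.array(cal[k],float) for k in('camera_matrix','distortion','extrinsics')]
    u=cv2.undistortPoints(np.array(px,float).reshape(-1,1,2),K,d).reshape(-1,2)
    D=np.c_[u,np.ones(len(u))]@E[:3,:3]; return -E[:3,:3].T@E[:3,3],D
def onz(cal,px,z):
    o,D=ray(cal,px); return o+D*((z-o[2])/D[:,2])[:,None]
def tri(c1,p1,c2,p2):
    o1,d1=ray(c1,[p1]);o2,d2=ray(c2,[p2]);d1=d1[0]/np.linalg.norm(d1[0]);d2=d2[0]/np.linalg.norm(d2[0])
    t=np.linalg.lstsq(np.c_[d1,-d2],o2-o1,rcond=None)[0]; a=o1+t[0]*d1;b=o2+t[1]*d2
    return (a+b)/2,np.linalg.norm(a-b)
def proj(cal,P):
    K,d,E=[np.array(cal[k],float) for k in('camera_matrix','distortion','extrinsics')]
    return cv2.projectPoints(np.array(P,float).reshape(-1,1,3),cv2.Rodrigues(E[:3,:3])[0],E[:3,3],K,d)[0].reshape(-1,2)
def blob(im,roi,vmax,smax=255,big=True):
    x0,y0,x1,y1=roi; h=cv2.cvtColor(im,cv2.COLOR_BGR2HSV)[y0:y1,x0:x1]
    m=((h[...,2]<vmax)&(h[...,1]<smax)).astype(np.uint8)
    c=max(cv2.findContours(m,cv2.RETR_EXTERNAL,cv2.CHAIN_APPROX_NONE)[0],key=cv2.contourArea)+np.array([x0,y0])
    M=cv2.moments(c); return c.reshape(-1,2),(M['m10']/M['m00'],M['m01']/M['m00'])
E
python3 - <<'E'
from h import *
T=cv2.imread('pics/top0.png');S=cv2.imread('pics/scene0.png')
ct,cs=manip.get_calibration('top'),manip.get_calibration('scene')
def show(im,r): print('V/S',r); h=cv2.cvtColor(im,cv2.COLOR_BGR2HSV); print([tuple(h[y,x]) for x,y in r])
show(T,[(305,181),(290,181),(305,163),(161,158),(155,142),(156,172),(200,200)])
show(S,[(200,168),(195,190),(280,318),(240,310),(200,220)])
def rep(n,c,z):
    w=onz(cal,c,z)[:,:2]*1000; r=cv2.minAreaRect(w.astype(np.float32)); print(n,z,np.round(w.mean(0)),[np.round(v,1) for v in r], np.round(cv2.boxPoints(r)).tolist())
cal=ct
lt,l1=blob(T,(280,145,332,212),140,90); rep('lid',lt,.064); print(l1,len(lt))
it,i1=blob(T,(135,125,190,190),110,110); rep('ink',it,.03);print(i1)
ls,l2=blob(S,(160,140,245,210),140,90); print(l2); cal=cs; rep('lidS',ls,.064)
is_,i2=blob(S,(215,290,305,360),110,110); print(i2)
print('tri lid',tri(ct,l1,cs,l2)); print('tri ink',tri(ct,i1,cs,i2))
a=cv2.resize(T[120:220,120:340],None,fx=3.4,fy=3.4,interpolation=cv2.INTER_CUBIC); 
for c in(lt,it): cv2.polylines(a,[((c-[120,120])*3.4).astype(int)],1,(0,255,0))
b=cv2.resize(S[130:220,150:370],None,fx=3.4,fy=3.4,interpolation=cv2.INTER_CUBIC)
for c in(ls,):cv2.polylines(b,[((c-[150,130])*3.4).astype(int)],1,(0,255,0))
a2=np.vstack([a[:300],b[:300]]);cv2.imwrite('pics/seg.png',a2)
E
```

```text
V/S [(305, 181), (290, 181), (305, 163), (161, 158), (155, 142), (156, 172), (200, 200)]
[(np.uint8(15), np.uint8(70), np.uint8(87)), (np.uint8(12), np.uint8(160), np.uint8(105)), (np.uint8(15), np.uint8(68), np.uint8(83)), (np.uint8(15), np.uint8(149), np.uint8(60)), (np.uint8(16), np.uint8(71), np.uint8(75)), (np.uint8(14), np.uint8(73), np.uint8(87)), (np.uint8(16), np.uint8(138), np.uint8(187))]
V/S [(200, 168), (195, 190), (280, 318), (240, 310), (200, 220)]
[(np.uint8(23), np.uint8(59), np.uint8(56)), (np.uint8(12), np.uint8(127), np.uint8(70)), (np.uint8(15), np.uint8(43), np.uint8(60)), (np.uint8(16), np.uint8(62), np.uint8(62)), (np.uint8(17), np.uint8(119), np.uint8(144))]
lid 0.064 [ 539. -211.] [array([ 539.3, -210.7]), array([104.7,  56.4]), np.float64(3.1)] [[486.0, -185.0], [489.0, -242.0], [593.0, -236.0], [590.0, -180.0]]
(306.02682979180076, 180.20025756600128) 115
ink 0.03 [610. 182.] [array([605.9, 183. ]), array([ 82.9, 113.2]), np.float64(77.5)] [[542.0, 155.0], [652.0, 130.0], [670.0, 211.0], [560.0, 236.0]]
(159.59628291171916, 156.06711409395973)
(200.02487562189054, 167.170019467878)
lidS 0.064 [ 540. -211.] [array([ 539.8, -212. ]), array([109.6,  61.6]), np.float64(3.0)] [[483.0, -184.0], [487.0, -246.0], [596.0, -240.0], [593.0, -178.0]]
(259.6506974318863, 324.43208186677094)
tri lid (array([ 0.54005649, -0.21148602,  0.06243205]), np.float64(0.002091686420784422))
tri ink (array([0.61385527, 0.18364043, 0.0220233 ]), np.float64(0.00043720634687868337))
```

View pics/seg.png

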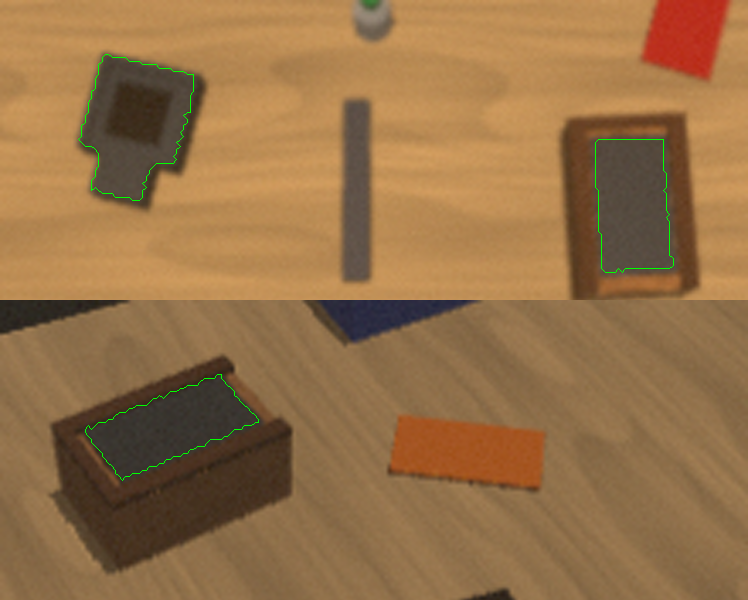

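Contours fit: lid centre about (540,-211), yaw about 3°, top about 62 mm by two views; inkstone about (606,183), yaw about -12.5°. I'll now plan the move to above the stand.

```bash
cat >> h.py <<'E'
from scipy.spatial.transform import Rotation as R
def Rt(yaw,flip=False):
    # tool x down, tool y along direction yaw+90 (jaw axis across a part whose x is at yaw)
    y=np.radians(yaw+(180 if flip else 0)); ty=np.array([-np.sin(y),np.cos(y),0]); tx=np.array([0,0,-1.]); return np.c_[tx,ty,np.cross(tx,ty)]
def plan(p,yaw,flip=False,s=None):
    s=s or manip.get_state(); C=R.from_euler('xyz',s['tcp_rot'],degrees=True)
    t=C.inv().apply(np.array(p)-s['position'])/.04; r=(C.inv()*R.from_matrix(Rt(yaw,flip))).as_rotvec(degrees=True)
    print('t',s['time_s'],'pos',np.round(s['position'],4),'travel',np.round(t,3),'rot',np.round(r,2),'F',np.round(s['ft_force'],1),'g',round(s['gripper_width'],3)); return t,r
E
python3 - <<'E'
from h import *
s=manip.get_state(); C=R.from_euler('xyz',s['tcp_rot'],degrees=True).as_matrix(); print(C.round(3))
for f in(0,1): plan([.5,-.212,.25],3,f)
c=manip.get_calibration('wrist');E=np.array(c['extrinsics']); print('cam in tool', C.T@(-E[:3,:3].T@E[:3,3]-s['position'])); print('cam axes in tool (rows)',(E[:3,:3]@C).round(2),c['camera_matrix'])
E
```

```text
[[-0.001  0.43   0.903]
 [-0.001  0.903 -0.43 ]
 [-1.    -0.002 -0.   ]]
t 0.1 pos [0.2364 0.4961 0.2179] travel [ -0.786 -13.146  13.567] rot [-28.48  -0.04   0.08] F [ 0.1 -0.7  0.4] g 1.0
t 0.1 pos [0.2364 0.4961 0.2179] travel [ -0.786 -13.146  13.567] rot [1.5152e+02 1.1000e-01 5.0000e-02] F [ 0.1 -0.7  0.4] g 1.0
cam in tool [-0.1657009  -0.00032088 -0.07541342]
cam axes in tool (rows) [[-0.    1.   -0.  ]
 [-0.27  0.    0.96]
 [ 0.96  0.    0.27]] [[265.73449281   0.         254.28444373]
 [  0.         265.73449281 192.65428715]
 [  0.           0.           1.        ]]
```

Call:
carry_out([
  {"travel": [0.13, -0.32, 0.92], "rotation": [0, 0, 0], "gripper": -1},
  {"travel": [0.26, -0.64, 1.84], "rotation": [0, 0, 0], "gripper": -1},
  {"travel": [0.39, -0.96, 2.76], "rotation": [0, 0, 0], "gripper": -1},
  {"travel": [0.52, -1.28, 3.68], "rotation": [0, 0, 0], "gripper": -1},
  {"travel": [0.65, -1.6, 4.6], "rotation": [0, 0, 0], "gripper": -1},
])

```text
time_s: 0.52
position: [0.3758, 0.3581, 0.1921]
tcp_rot: [-125.3, 90.0, -150.8]
ft_force: [1.6, -0.1, -1.2]
gripper_width: 0.69
```

Call:
carry_out([
  {"travel": [0.13, -0.32, 0.92], "rotation": [0, 0, 0], "gripper": -1},
  {"travel": [0.26, -0.64, 1.84], "rotation": [0, 0, 0], "gripper": -1},
  {"travel": [0.39, -0.96, 2.76], "rotation": [0, 0, 0], "gripper": -1},
  {"travel": [0.52, -1.28, 3.68], "rotation": [0, 0, 0], "gripper": -1},
  {"travel": [0.65, -1.6, 4.6], "rotation": [0, 0, 0], "gripper": -1},
])

```text
time_s: 0.93
position: [0.5146, 0.2209, 0.1661]
tcp_rot: [-150.4, 90.0, -175.9]
ft_force: [0.8, 1.4, -0.1]
gripper_width: 0.336
```

Call:
carry_out([
  {"travel": [0.13, -0.3, 0.9], "rotation": [-7, 0, 0], "gripper": -1},
  {"travel": [0.13, -0.3, 0.9], "rotation": [-14, 0, 0], "gripper": -1},
  {"travel": [0.13, -0.3, 0.9], "rotation": [-21, 0, 0], "gripper": -1},
  {"travel": [0.13, -0.3, 0.9], "rotation": [-28.4, 0, 0], "gripper": -1},
  {"travel": [0.13, -0.3, 0.9], "rotation": [-28.4, 0, 0], "gripper": -1},
])

```text
time_s: 1.35
position: [0.541, 0.1957, 0.1607]
tcp_rot: [-174.3, 89.9, -171.2]
ft_force: [-0.7, 0.1, -0.4]
gripper_width: 0.013
```

Run:
```python
from h import *
import json
plan([.5,-.212,.15],3)
c=manip.get_calibration('wrist'); w=manip.camera('wrist'); cv2.imwrite('pics/w1.png',w)
json.dump({k:np.array(v).tolist() for k,v in c.items()},open('w1.json','w'))
cv2.imwrite('pics/w1b.png',cv2.resize(w,(768,576)))
```

```text
t 1.35 pos [0.541  0.1957 0.1607] travel [  0.272 -10.122  -1.577] rot [ 0.12 -0.08  0.01] F [-0.7  0.1 -0.4] g 0.013
```

View pics/w1b.png

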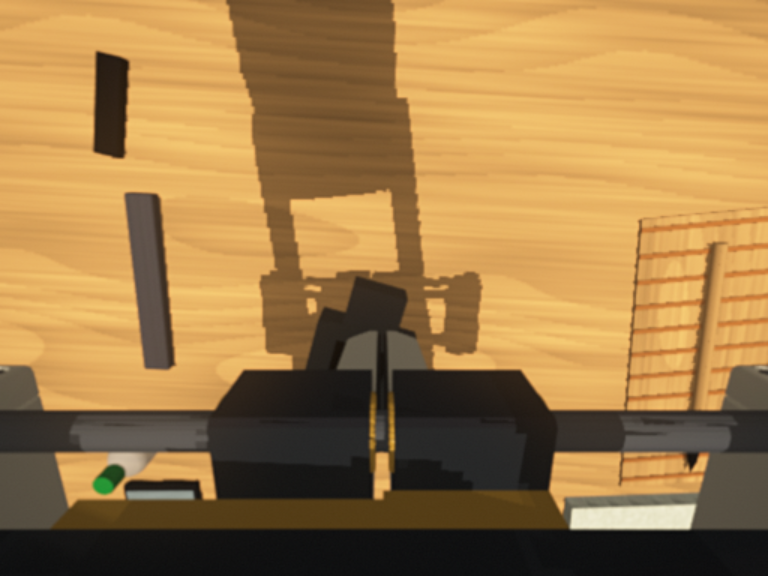

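The fingers hide the inkstone, with only its neck at (375,295) visible. The camera sees the robot-side of the fingers, so I'll move beyond the inkstone and look from two places.

Call:
carry_out([
  {"travel": [-0.2, 0.15, 1.0], "rotation": [0, 0, 0], "gripper": -1},
  {"travel": [-0.4, 0.3, 1.9], "rotation": [0, 0, 0], "gripper": -1},
  {"travel": [-0.4, 0.4, 2.8], "rotation": [0, 0, 0], "gripper": -1},
  {"travel": [-0.4, 0.5, 3.5], "rotation": [0, 0, 0], "gripper": -1},
  {"travel": [-0.4, 0.5, 3.5], "rotation": [0, 0, 0], "gripper": -1},
])

```text
time_s: 1.82
position: [0.6838, 0.2238, 0.1756]
tcp_rot: [4.0, 89.9, 6.7]
ft_force: [-1.1, 0.2, -0.4]
gripper_width: 0.006
```

```bash
cat >> h.py <<'E'
import json
def snap(n):
    c=manip.get_calibration('wrist'); w=manip.camera('wrist'); cv2.imwrite(f'pics/{n}.png',w)
    json.dump({k:np.array(v).tolist() for k,v in c.items()},open(n+'.json','w')); return w
def load(n): return cv2.imread(f'pics/{n}.png'),json.load(open(n+'.json'))
E
python3 -c "
from h import *
snap('w2');plan([.68,.13,.18],3)"
```

```text
t 1.8667 pos [0.6813 0.2236 0.1755] travel [-0.112 -2.337 -0.142] rot [-0.3  -0.07  0.01] F [-0.5  0.5 -0.1] g 0.004
```

Call:
carry_out([
  {"travel": [0, -0.7, 0], "rotation": [0, 0, 0], "gripper": -1},
  {"travel": [0, -1.4, 0], "rotation": [0, 0, 0], "gripper": -1},
  {"travel": [0, -2, 0], "rotation": [0, 0, 0], "gripper": -1},
  {"travel": [0, -2, 0], "rotation": [0, 0, 0], "gripper": -1},
])

```text
time_s: 2.2
position: [0.683, 0.1391, 0.1775]
tcp_rot: [-117.3, 89.9, -114.7]
ft_force: [0.3, -0.5, 0.3]
gripper_width: 0.006
```

```bash
python3 -c "
from h import *
w=snap('w3');plan([.61,-.18,.15],3);a=cv2.imread('pics/w2.png')
cv2.imwrite('pics/w23.png',np.vstack([cv2.resize(i[:250],None,fx=1.2,fy=1.2) for i in (a,w)]))"
```

```text
t 2.25 pos [0.6828 0.1414 0.1777] travel [ 0.697 -7.942 -2.186] rot [-0.38 -0.06  0.03] F [-0.3 -0.2  0. ] g 0.009
```

View pics/w23.png

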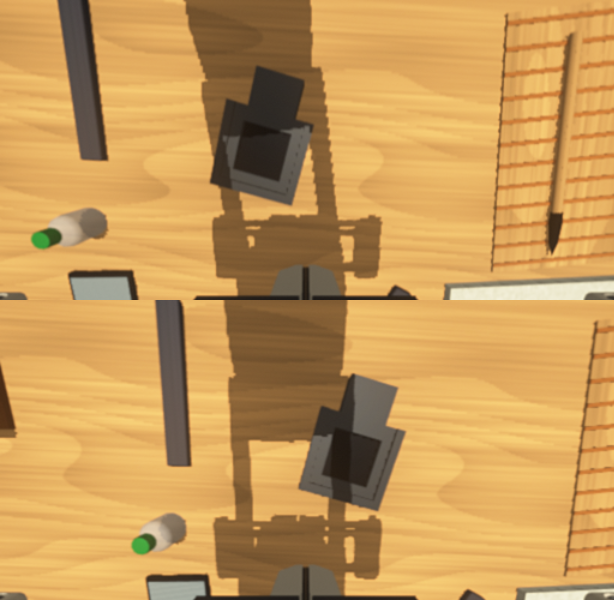

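Both views show the inkstone: w2 with its rear edge about (210..293, 183..205), w3 with its rear edge about (300..378, 488..510), and both partly in the arm's shadow. I'll move to two places beyond the stand for the same kind of look.

Call:
carry_out([
  {"travel": [0.1, -0.9, 0], "rotation": [0, 0, 0], "gripper": -1},
  {"travel": [0.2, -1.9, 0], "rotation": [0, 0, 0], "gripper": -1},
  {"travel": [0.3, -2.9, 0], "rotation": [0, 0, 0], "gripper": -1},
  {"travel": [0.4, -3.9, 0], "rotation": [0, 0, 0], "gripper": -1},
  {"travel": [0.5, -4.9, 0], "rotation": [0, 0, 0], "gripper": -1},
])

```text
time_s: 2.67
position: [0.6931, -0.0519, 0.1576]
tcp_rot: [100.2, 90.0, 103.1]
ft_force: [-0.0, -0.5, 0.3]
gripper_width: 0.006
```

Call:
carry_out([
  {"travel": [0, -0.9, 0], "rotation": [0, 0, 0], "gripper": -1},
  {"travel": [0, -1.8, 0], "rotation": [0, 0, 0], "gripper": -1},
  {"travel": [0, -2.6, 0], "rotation": [0, 0, 0], "gripper": -1},
  {"travel": [0, -2.6, 0], "rotation": [0, 0, 0], "gripper": -1},
])

```text
time_s: 3.0
position: [0.6985, -0.1616, 0.1573]
tcp_rot: [-94.2, 89.9, -91.7]
ft_force: [0.5, -0.5, 0.5]
gripper_width: 0.008
```

```bash
python3 -c "
from h import *
snap('w4');plan([.67,-.25,.15],3)"
```

```text
t 3.05 pos [ 0.6985 -0.1583  0.1572] travel [ 0.181 -2.257 -0.817] rot [-0.38 -0.02  0.  ] F [-0.1  0.9 -0.3] g 0.004
```

Call:
carry_out([
  {"travel": [0, -0.8, 0], "rotation": [0, 0, 0], "gripper": -1},
  {"travel": [0, -1.6, 0], "rotation": [0, 0, 0], "gripper": -1},
  {"travel": [0, -2.2, 0], "rotation": [0, 0, 0], "gripper": -1},
  {"travel": [0, -2.2, 0], "rotation": [0, 0, 0], "gripper": -1},
])

```text
time_s: 3.38
position: [0.7034, -0.2466, 0.1573]
tcp_rot: [-93.9, 89.9, -91.2]
ft_force: [-0.8, 0.2, 0.0]
gripper_width: 0.004
```

Run:
```python
from h import *
snap('w5');plan([.54,-.211,.08],3)
cr={'w2':(165,45,275,180),'w3':(240,50,350,185),'w4':(180,0,360,230),'w5':(180,0,360,230)}
print({k:proj(load(k)[1],[[.605,.183,.03] if k<'w4' else [.54,-.211,.064]]).round() for k in cr})
def tile(k,r,s): 
    i=load(k)[0][r[1]:r[3],r[0]:r[2]]; return cv2.resize(i,None,fx=s,fy=s,interpolation=cv2.INTER_CUBIC)
cv2.imwrite('pics/z23.png',np.hstack([cv2.convertScaleAbs(tile(k,cr[k],3.6),alpha=1.6) for k in('w2','w3')]))
cv2.imwrite('pics/w45.png',np.hstack([tile(k,(60,0,330,260),1.45) for k in('w4','w5')]))
```

```text
t 3.4333 pos [ 0.7034 -0.244   0.1572] travel [ 1.932  1.021 -4.04 ] rot [-0.23 -0.02 -0.04] F [-0.  -0.1 -1.2] g 0.006
{'w2': array([[221., 113.]]), 'w3': array([[296., 118.]]), 'w4': array([[205.,  14.]]), 'w5': array([[305.,  13.]])}
```

View pics/z23.png

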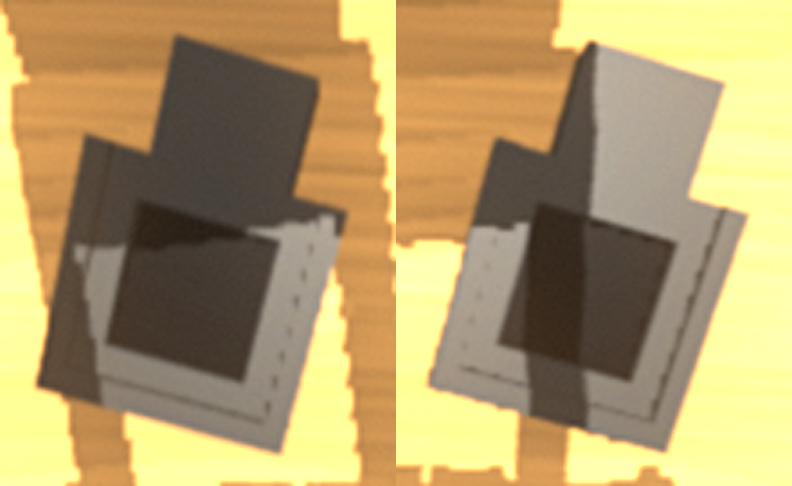

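View pics/w45.png

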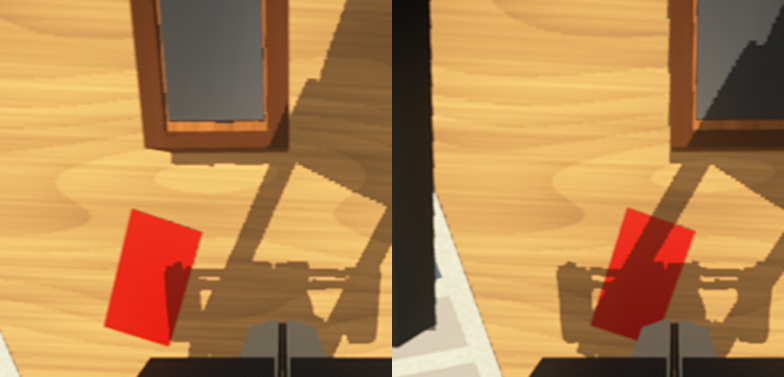

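w4/w5 show only the +x end of the stand (bay end wall near (215,125) in the left half) since I stood too far off; the inkstone crops show clean corners, which I triangulate now. I'll then back up 85 mm to see the whole lid and the open edge.

Call:
carry_out([
  {"travel": [0, 0.3, -0.8], "rotation": [0, 0, 0], "gripper": -1},
  {"travel": [0, 0.3, -1.6], "rotation": [0, 0, 0], "gripper": -1},
  {"travel": [0, 0.3, -2.0], "rotation": [0, 0, 0], "gripper": -1},
  {"travel": [0, 0.3, -2.0], "rotation": [0, 0, 0], "gripper": -1},
  {"travel": [0, 0.3, -2.0], "rotation": [0, 0, 0], "gripper": -1},
])

```text
time_s: 3.85
position: [0.6233, -0.2336, 0.1583]
tcp_rot: [29.3, 89.9, 32.3]
ft_force: [0.6, 0.0, -0.5]
gripper_width: 0.004
```

```bash
python3 -c "
from h import *
snap('w6');plan([.62,-.17,.155],3)"
```

```text
t 3.9 pos [ 0.6241 -0.2341  0.1583] travel [ 0.082  1.605 -0.019] rot [-0.02  0.09 -0.01] F [ 0.2 -0.4 -0.1] g 0.003
```

Call:
carry_out([
  {"travel": [0, 0.8, 0], "rotation": [0, 0, 0], "gripper": -1},
  {"travel": [0, 1.5, 0], "rotation": [0, 0, 0], "gripper": -1},
  {"travel": [0, 1.5, 0], "rotation": [0, 0, 0], "gripper": -1},
  {"travel": [0, 1.5, 0], "rotation": [0, 0, 0], "gripper": -1},
])

```text
time_s: 4.23
position: [0.6214, -0.1738, 0.1576]
tcp_rot: [4.1, 90.0, 7.2]
ft_force: [-0.5, -1.2, 1.0]
gripper_width: 0.003
```

Run:
```python
from h import *
snap('w7');plan([.54,-.211,.08],3)
f=lambda p,o:((p[0]+.5)/3.6-.5+o[0],(p[1]+.5)/3.6-.5+o[1])
A=[(87,135),(40,386),(280,452),(346,213),(266,422)];B=[(497,140),(430,385),(666,450),(747,215),(653,418)]
ca,cb=load('w2')[1],load('w3')[1]; P=[]
for a,b in zip(A,B):
    p,e=tri(ca,f(a,(165,45)),cb,f((b[0]-396,b[1]),(240,50))); P.append(p); print(p.round(4),round(e,4))
za=np.array([onz(ca,[f(a,(165,45))],.034)[0] for a in A]);zb=np.array([onz(cb,[f((b[0]-396,b[1]),(240,50))],.034)[0] for b in B])
q=(za+zb)/2; print(np.c_[za[:,:2],zb[:,:2]].round(4))
# outer corners: front(-y),rear(-y),rear(+y),front(+y); x from -13 to 66
L=np.array([[-13,-41],[66,-41],[66,41],[-13,41]])/1000
z=q[:4,0]+1j*q[:4,1]; l=L[:,0]+1j*L[:,1]; r=np.sum((z-z.mean())*np.conj(l-l.mean())); th=np.angle(r); o=z.mean()-np.exp(1j*th)*l.mean()
print('inkstone',o,np.degrees(th),'res',abs(o+np.exp(1j*th)*l-z)*1000)
def tile(k,r,s): 
    i=load(k)[0][r[1]:r[3],r[0]:r[2]]; return cv2.resize(i,None,fx=s,fy=s,interpolation=cv2.INTER_CUBIC)
for k in('w6','w7'): print(k,proj(load(k)[1],[[.54,-.211,.064]]).round())
cs=[int(proj(load(k)[1],[[.54,-.211,.064]])[0,0]) for k in('w6','w7')]; print(cs)
cv2.imwrite('pics/z67.png',np.hstack([cv2.convertScaleAbs(tile(k,(c-80,5,c+80,205),2.45),alpha=1.3) for k,c in zip(('w6','w7'),cs)]))
```

```text
t 4.2833 pos [ 0.6213 -0.1751  0.1576] travel [ 1.938 -0.788 -2.08 ] rot [0.04 0.05 0.03] F [ 0.4 -0.5 -0.6] g 0.004
[0.5753 0.1487 0.0348] 0.001
[0.6506 0.1315 0.0321] 0.0006
[0.6678 0.2095 0.0361] 0.0006
[0.5935 0.2269 0.0344] 0.0007
[0.6582 0.2045 0.0343] 0.0002
[[0.5747 0.1486 0.5757 0.1488]
 [0.6501 0.132  0.6507 0.1315]
 [0.6679 0.2094 0.6685 0.21  ]
 [0.5931 0.2269 0.5938 0.227 ]
 [0.6583 0.2045 0.6581 0.2046]]
inkstone (0.5959833685640727+0.18521042282165873j) -12.941709340372721 res [1.15782176 1.49036486 1.451413   1.45539292]
w6 [[283. 111.]]
w7 [[219. 109.]]
[282, 218]
```

View pics/z67.png

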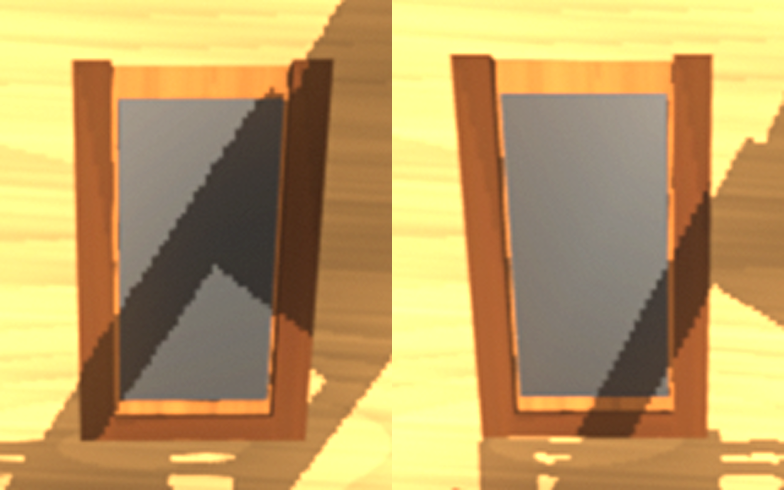

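Both crops show the lid clearly: w6 corners (118,99),(284,97),(268,398),(121,401), w7 corners (502,94),(667,94),(667,396),(523,396), with the open floor edge at y about 66 and 60.

Run:
```python
from h import *
f=lambda p,o:((p[0]+.5)/2.45-.5+o[0],(p[1]+.5)/2.45-.5+o[1])
ca,cb=load('w6')[1],load('w7')[1]
def go(n,A,B,z):
    P=[]
    for a,b in zip(A,B):
        pa,pb=f(a,(202,5)),f((b[0]-392,b[1]),(138,5)); p,e=tri(ca,pa,cb,pb); za,zb=onz(ca,[pa],z)[0],onz(cb,[pb],z)[0]
        print(n,p.round(4),round(e,4),'onz',za[:2].round(4),zb[:2].round(4)); P.append((za+zb)/2)
    return np.array(P)
l=go('lid',[(118,99),(284,97),(268,398),(121,401)],[(502,94),(667,94),(667,396),(523,396)],.064)
print('lid centre',l.mean(0),'yaw',np.degrees(np.arctan2(*((l[2]+l[3]-l[0]-l[1])[1::-1]))))
e=go('edge',[(112,66),(295,66)],[(496,60),(672,60)],.060); print('edge mid',e.mean(0))
s=go('stand',[(73,61),(333,60),(305,438),(82,438)],[(452,56),(712,55),(706,436),(484,437)],.066)
print('stand',s.mean(0),'yaw',np.degrees(np.arctan2(*((s[2]+s[3]-s[0]-s[1])[1::-1]))),'x-end',s[:2].mean(0),'len',np.linalg.norm(s[2]+s[3]-s[0]-s[1])/2)
```

```text
lid [ 0.4858 -0.2444  0.0612] 0.0001 onz [ 0.4865 -0.2443] [ 0.4864 -0.2437]
lid [ 0.4829 -0.1849  0.0638] 0.0004 onz [ 0.4828 -0.1849] [ 0.4832 -0.1849]
lid [ 0.5912 -0.1794  0.0675] 0.0002 onz [ 0.5917 -0.1786] [ 0.592  -0.1794]
lid [ 0.596  -0.2379  0.0614] 0.0009 onz [ 0.596  -0.2379] [ 0.5951 -0.2373]
lid centre [ 0.53920181 -0.21137126  0.064     ] yaw 3.221985846442051
edge [ 0.4743 -0.2471  0.0579] 0.0003 onz [ 0.4751 -0.2471] [ 0.4747 -0.2466]
edge [ 0.4744 -0.1835  0.0703] 0.0004 onz [ 0.4716 -0.1813] [ 0.4712 -0.1837]
edge mid [ 0.47314791 -0.2146853   0.06      ]
stand [ 0.4756 -0.2607  0.065 ] 0.0001 onz [ 0.4759 -0.2606] [ 0.4759 -0.2603]
stand [ 0.471  -0.1698  0.067 ] 0.0002 onz [ 0.4708 -0.1695] [ 0.4706 -0.1697]
stand [ 0.6065 -0.1629  0.0685] 0.0001 onz [ 0.607  -0.1622] [ 0.6071 -0.1628]
stand [ 0.6123 -0.2531  0.0651] 0.0007 onz [ 0.6117 -0.253 ] [ 0.6125 -0.2528]
stand [ 0.54144089 -0.21137114  0.066     ] yaw 3.0878205804179157 x-end [ 0.4733081  -0.21504656  0.066     ] len 0.13646370624462914
```

Heights agree (lid top about 64 mm, strips about 66 mm). Lid origin (0.539,-0.211), yaw 3.1°; bay edge (0.473,-0.215), so the lid is about 11 mm inside and needs about a 50 mm slide. Going above the +x half of the lid.

Call:
carry_out([
  {"travel": [0.3, -0.4, -0.85], "rotation": [0, 0, 0], "gripper": -1},
  {"travel": [0.7, -0.8, -1.7], "rotation": [0, 0, 0], "gripper": -1},
  {"travel": [1.3, -0.8, -1.7], "rotation": [0, 0, 0], "gripper": -1},
  {"travel": [1.8, -0.8, -1.7], "rotation": [0, 0, 0], "gripper": -1},
  {"travel": [1.9, -0.8, -1.7], "rotation": [0, 0, 0], "gripper": -1},
])

```text
time_s: 4.7
position: [0.5519, -0.212, 0.0782]
tcp_rot: [147.1, 89.7, 149.9]
ft_force: [-0.6, 0.5, 0.4]
gripper_width: 0.005
```

Call:
carry_out([
  {"travel": [0.04, 0, 0], "rotation": [0, 0, 0], "gripper": -1},
  {"travel": [0.08, 0, 0], "rotation": [0, 0, 0], "gripper": -1},
  {"travel": [0.11, 0, 0], "rotation": [0, 0, 0], "gripper": -1},
  {"travel": [0.14, 0, 0], "rotation": [0, 0, 0], "gripper": -1},
  {"travel": [0.14, 0, 0], "rotation": [0, 0, 0], "gripper": -1},
])

```text
time_s: 5.12
position: [0.5546, -0.2117, 0.0766]
tcp_rot: [-34.9, 89.9, -32.0]
ft_force: [-0.3, 0.5, 0.3]
gripper_width: 0.003
```

```bash
python3 -c "
from h import *
plan([.555,-.2105,.064],3.1)"
```

```text
t 5.1167 pos [ 0.5546 -0.2117  0.0766] travel [0.314 0.03  0.012] rot [-0.16  0.07  0.05] F [-0.3  0.5  0.3] g 0.003
```

Call:
carry_out([
  {"travel": [0.04, 0.01, 0], "rotation": [0, 0, 0], "gripper": -1},
  {"travel": [0.08, 0.02, 0], "rotation": [0, 0, 0], "gripper": -1},
  {"travel": [0.12, 0.03, 0], "rotation": [0, 0, 0], "gripper": -1},
  {"travel": [0.15, 0.03, 0], "rotation": [0, 0, 0], "gripper": -1},
  {"travel": [0.165, 0.03, 0], "rotation": [0, 0, 0], "gripper": -1},
])

```text
time_s: 5.53
position: [0.5536, -0.2102, 0.069]
tcp_rot: [140.2, 90.0, 143.1]
ft_force: [0.5, -0.3, -0.2]
gripper_width: 0.004
```

Call:
carry_out([
  {"travel": [0.0125, 0, 0], "rotation": [0, 0, 0], "gripper": -1},
  {"travel": [0.025, 0, 0], "rotation": [0, 0, 0], "gripper": -1},
  {"travel": [0.0375, 0, 0], "rotation": [0, 0, 0], "gripper": -1},
  {"travel": [0.05, 0, 0], "rotation": [0, 0, 0], "gripper": -1},
  {"travel": [0.0625, 0, 0], "rotation": [0, 0, 0], "gripper": -1},
])

```text
time_s: 5.95
position: [0.5538, -0.2104, 0.0667]
tcp_rot: [-7.8, 90.0, -4.9]
ft_force: [0.0, -0.2, -0.5]
gripper_width: 0.005
```

Call:
carry_out([
  {"travel": [0.0125, 0, 0], "rotation": [0, 0, 0], "gripper": -1},
  {"travel": [0.025, 0, 0], "rotation": [0, 0, 0], "gripper": -1},
  {"travel": [0.0375, 0, 0], "rotation": [0, 0, 0], "gripper": -1},
])

```text
time_s: 6.2
position: [0.5538, -0.2104, 0.0652]
tcp_rot: [-56.5, 90.0, -53.6]
ft_force: [-0.8, -1.0, 0.7]
gripper_width: 0.004
```

Call:
carry_out([
  {"travel": [0.0125, 0, 0], "rotation": [0, 0, 0], "gripper": -1},
  {"travel": [0.025, 0, 0], "rotation": [0, 0, 0], "gripper": -1},
])

```text
time_s: 6.37
position: [0.5538, -0.2104, 0.0643]
tcp_rot: [-36.1, 90.0, -33.2]
ft_force: [-1.9, 1.0, 6.2]
gripper_width: 0.007
```

Call:
carry_out([
  {"travel": [0.01, 0, 0], "rotation": [0, 0, 0], "gripper": -1},
  {"travel": [0.02, 0, 0], "rotation": [0, 0, 0], "gripper": -1},
])

```text
time_s: 6.53
position: [0.5538, -0.2104, 0.0643]
tcp_rot: [-50.2, 90.0, -47.3]
ft_force: [-3.8, 1.9, 9.5]
gripper_width: 0.004
```

Call:
carry_out([
  {"travel": [0, 0, -0.03], "rotation": [0, 0, 0], "gripper": -1},
  {"travel": [0, 0, -0.08], "rotation": [0, 0, 0], "gripper": -1},
  {"travel": [0, 0, -0.13], "rotation": [0, 0, 0], "gripper": -1},
  {"travel": [0, 0, -0.18], "rotation": [0, 0, 0], "gripper": -1},
  {"travel": [0, 0, -0.23], "rotation": [0, 0, 0], "gripper": -1},
])

```text
time_s: 6.95
position: [0.5455, -0.2114, 0.0643]
tcp_rot: [-30.5, 89.8, -27.6]
ft_force: [1.8, 0.1, 6.0]
gripper_width: 0.007
```

```bash
python3 -c "
from h import *
plan([.504,-.2133,.064],3.1)
i=manip.camera('top');cv2.imwrite('pics/t2.png',i);l,c=blob(i,(280,145,332,222),140,90);w=onz(manip.get_calibration('top'),l,.064);print(w.min(0),w.max(0),c)"
```

```text
t 6.95 pos [ 0.5455 -0.2114  0.0643] travel [ 0.005  0.006 -1.038] rot [-0.19  0.14  0.08] F [1.8 0.1 6. ] g 0.007
[ 0.43169221 -0.28037057  0.064     ] [ 0.63528621 -0.14087933  0.064     ] (305.51596269392877, 183.88942695722358)
```

Call:
carry_out([
  {"travel": [0.005, 0, -0.05], "rotation": [0, 0, 0], "gripper": -1},
  {"travel": [0.005, 0, -0.1], "rotation": [0, 0, 0], "gripper": -1},
  {"travel": [0.005, 0, -0.15], "rotation": [0, 0, 0], "gripper": -1},
  {"travel": [0.005, 0, -0.2], "rotation": [0, 0, 0], "gripper": -1},
  {"travel": [0.005, 0, -0.25], "rotation": [0, 0, 0], "gripper": -1},
])

```text
time_s: 7.42
position: [0.5357, -0.212, 0.0643]
tcp_rot: [-30.4, 89.8, -27.5]
ft_force: [1.4, 0.3, 6.0]
gripper_width: 0.009
```

Call:
carry_out([
  {"travel": [0, 0, -0.05], "rotation": [0, 0, 0], "gripper": -1},
  {"travel": [0, 0, -0.1], "rotation": [0, 0, 0], "gripper": -1},
  {"travel": [0, 0, -0.15], "rotation": [0, 0, 0], "gripper": -1},
  {"travel": [0, 0, -0.2], "rotation": [0, 0, 0], "gripper": -1},
  {"travel": [0, 0, -0.25], "rotation": [0, 0, 0], "gripper": -1},
])

```text
time_s: 7.83
position: [0.5257, -0.2126, 0.0643]
tcp_rot: [-31.7, 89.8, -28.8]
ft_force: [2.0, 0.7, 5.9]
gripper_width: 0.003
```

```bash
python3 -c "
from h import *
plan([.504,-.2133,.064],3.1)
i=snap('w8');c=load('w8')[1];print(proj(c,[[.473,-.215,.06]]))
t=manip.camera('scene');cv2.imwrite('pics/s2.png',t)
cv2.imwrite('pics/v8.png',np.hstack([cv2.resize(i[:,130:380],(400,600)),cv2.resize(t[120:240,130:210],(400,600))]))"
```

```text
t 7.8333 pos [ 0.5257 -0.2126  0.0643] travel [ 0.006  0.009 -0.543] rot [-0.19  0.16  0.1 ] F [2.  0.7 5.9] g 0.003
[[254.51221583 155.14164126]]
```

View pics/v8.png

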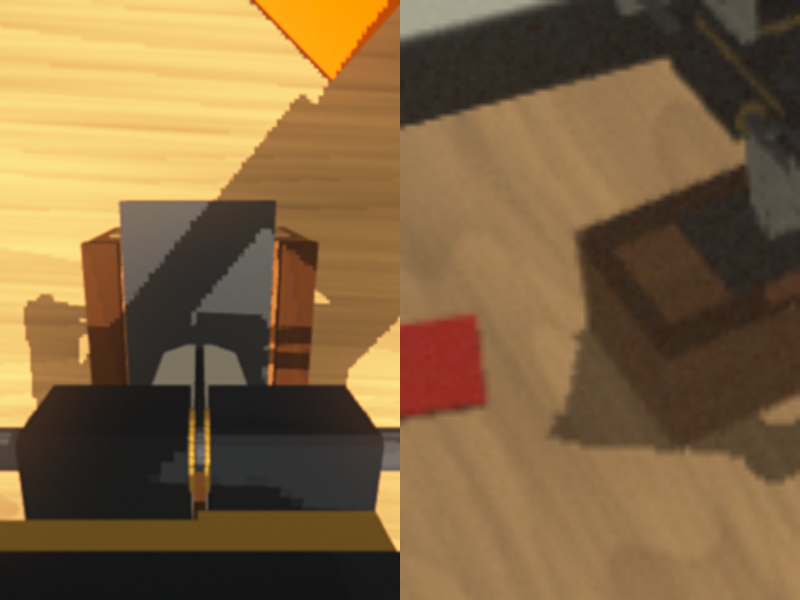

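The lid is sticking out past the edge (its end at row 201 of the left half, stand end about 240) and follows the fingers. Continuing about 22 mm.

Call:
carry_out([
  {"travel": [0, 0, -0.05], "rotation": [0, 0, 0], "gripper": -1},
  {"travel": [0, 0, -0.1], "rotation": [0, 0, 0], "gripper": -1},
  {"travel": [0, 0, -0.15], "rotation": [0, 0, 0], "gripper": -1},
  {"travel": [0, 0, -0.2], "rotation": [0, 0, 0], "gripper": -1},
  {"travel": [0, 0, -0.25], "rotation": [0, 0, 0], "gripper": -1},
])

```text
time_s: 8.35
position: [0.5157, -0.2131, 0.0643]
tcp_rot: [-32.5, 89.8, -29.6]
ft_force: [1.8, -0.1, 5.9]
gripper_width: 0.005
```

Call:
carry_out([
  {"travel": [0, 0, -0.05], "rotation": [0, 0, 0], "gripper": -1},
  {"travel": [0, 0, -0.1], "rotation": [0, 0, 0], "gripper": -1},
  {"travel": [0, 0, -0.15], "rotation": [0, 0, 0], "gripper": -1},
  {"travel": [0, 0, -0.2], "rotation": [0, 0, 0], "gripper": -1},
  {"travel": [0, 0, -0.25], "rotation": [0, 0, 0], "gripper": -1},
])

```text
time_s: 8.77
position: [0.5057, -0.2136, 0.0643]
tcp_rot: [-32.8, 89.8, -29.9]
ft_force: [1.2, -0.2, 6.4]
gripper_width: 0.007
```

Run:
```python
from h import *
c8=load('w8')[1]; print('w8 end',onz(c8,[(253.7,128.3)],.064))
plan([.504,-.2133,.064],3.1)
i=snap('w9');c=load('w9')[1]
# column brightness profile along lid axis to find the end: wood (saturated) -> slate (grey)
h=cv2.cvtColor(i,cv2.COLOR_BGR2HSV)
for x0 in(.46,.44):
  for dy in(-.02,0,.02):
    P=np.array([[x,-.215+(x-.473)*.055+dy,.064] for x in np.arange(.40,.50,.001)]);uv=proj(c,P).round().astype(int)
    s=h[uv[:,1],uv[:,0],1].astype(int); 
    k=np.argmax(s<70); print(dy,P[k,:2])
  break
```

```text
w8 end [[ 0.45622643 -0.21635186  0.064     ]]
t 8.7667 pos [ 0.5057 -0.2136  0.0643] travel [ 0.007  0.011 -0.043] rot [-0.19  0.16  0.11] F [ 1.2 -0.2  6.4] g 0.007
-0.02 [ 0.438    -0.236925]
0 [ 0.437   -0.21698]
0.02 [ 0.447   -0.19643]
```

Lid end at x=0.4365, about 36.5 mm overhang, inside 28–50. Lifting off gently, then round to the overhanging end with open fingers.

Call:
carry_out([
  {"travel": [-0.02, 0, 0], "rotation": [0, 0, 0], "gripper": -1},
  {"travel": [-0.06, 0, 0], "rotation": [0, 0, 0], "gripper": -1},
  {"travel": [-0.3, 0, 0], "rotation": [0, 0, 0], "gripper": -1},
  {"travel": [-0.9, 0, 0], "rotation": [0, 0, 0], "gripper": -1},
  {"travel": [-1.5, 0, 0], "rotation": [0, 0, 0], "gripper": -1},
])

```text
time_s: 9.23
position: [0.5034, -0.2122, 0.123]
tcp_rot: [144.4, 89.8, 147.3]
ft_force: [0.2, 0.1, 0.6]
gripper_width: 0.006
```

Call:
carry_out([
  {"travel": [0, 0, -0.6], "rotation": [0, 0, 0], "gripper": 1},
  {"travel": [0, 0, -1.2], "rotation": [0, 0, 0], "gripper": 1},
  {"travel": [0, 0, -1.22], "rotation": [0, 0, 0], "gripper": 1},
  {"travel": [0, 0, -1.22], "rotation": [0, 0, 0], "gripper": 1},
  {"travel": [0, 0, -1.22], "rotation": [0, 0, 0], "gripper": 1},
])

```text
time_s: 9.65
position: [0.4563, -0.2156, 0.1236]
tcp_rot: [-24.0, 90.0, -21.1]
ft_force: [-0.5, 0.2, 0.2]
gripper_width: 0.313
```

Call:
carry_out([
  {"travel": [0, 0, 0], "rotation": [0, 0, 0], "gripper": 1},
  {"travel": [0, 0, 0], "rotation": [0, 0, 0], "gripper": 1},
  {"travel": [0, 0, 0], "rotation": [0, 0, 0], "gripper": 1},
  {"travel": [0, 0, 0], "rotation": [0, 0, 0], "gripper": 1},
  {"travel": [0, 0, 0], "rotation": [0, 0, 0], "gripper": 1},
])

```text
time_s: 10.07
position: [0.4561, -0.2153, 0.1231]
tcp_rot: [140.8, 90.0, 143.7]
ft_force: [-0.6, 0.3, -0.6]
gripper_width: 0.673
```

Run:
```python
from h import *
plan([.4565,-.2162,.047],3.1)
i=manip.camera('scene');t=manip.camera('top');cv2.imwrite('pics/s3.png',i);cv2.imwrite('pics/t3.png',t)
cs=manip.get_calibration('scene')
print('scene lid corners expected',proj(cs,[[.438,-.2465,.064],[.435,-.187,.064]]).round())
h=cv2.cvtColor(i,cv2.COLOR_BGR2HSV)
for dy in(-.02,-.01,0,.01):
    P=np.array([[x,-.215+(x-.473)*.055+dy,.064] for x in np.arange(.40,.56,.001)]);uv=proj(cs,P).round().astype(int)
    s=h[uv[:,1],uv[:,0],1].astype(int); print(dy,s[::6])
```

```text
t 10.0667 pos [ 0.4561 -0.2153  0.1231] travel [ 1.902 -0.023  0.01 ] rot [-0.17 -0.02 -0.01] F [-0.6  0.3 -0.6] g 0.673
scene lid corners expected [[232. 145.]
 [245. 158.]]
-0.02 [119 117 119 119 119 124 107  52  74  59  60  83  66  57  58  67  81  71
  72  61  62 105 130  75  80 138 138]
-0.01 [121 122 121 121 118 120 119  67  87  69  53  44  83  62  68  57  71  62
  64  99  81  64  61  60  72 138 138]
0 [123 123 125 122 121 120 113  83  93  74  77  90  73  71  49  49  61  53
  74  68  65  85  67  67  52 122 145]
0.01 [121 123 122 121 120 122  81  51  58  69  78  71  85  55  54  53  85  95
  77  98  70  81  72  50  74 148 136]
```

Call:
carry_out([
  {"travel": [0, 0, 0], "rotation": [0, 0, 0], "gripper": 1},
  {"travel": [0, 0, 0], "rotation": [0, 0, 0], "gripper": 1},
  {"travel": [0, 0, 0], "rotation": [0, 0, 0], "gripper": 1},
  {"travel": [0.3, 0, 0], "rotation": [0, 0, 0], "gripper": 1},
  {"travel": [0.7, 0, 0], "rotation": [0, 0, 0], "gripper": 1},
])

```text
time_s: 10.58
position: [0.457, -0.2162, 0.0963]
tcp_rot: [-40.7, 89.8, -37.7]
ft_force: [0.4, 0.6, -0.2]
gripper_width: 0.998
```

Call:
carry_out([
  {"travel": [0.2, -0.01, 0], "rotation": [0, 0, 0], "gripper": 1},
  {"travel": [0.5, -0.02, 0], "rotation": [0, 0, 0], "gripper": 1},
  {"travel": [0.8, -0.02, 0], "rotation": [0, 0, 0], "gripper": 1},
  {"travel": [1.1, -0.02, 0], "rotation": [0, 0, 0], "gripper": 1},
  {"travel": [1.2, -0.02, 0], "rotation": [0, 0, 0], "gripper": 1},
])

```text
time_s: 11.0
position: [0.455, -0.2156, 0.0457]
tcp_rot: [139.1, 89.8, 142.1]
ft_force: [-0.5, -0.7, -0.4]
gripper_width: 1.0
```

Call:
carry_out([
  {"travel": [0, 0, 0], "rotation": [0, 0, 0], "gripper": 0.6},
  {"travel": [0, 0, 0], "rotation": [0, 0, 0], "gripper": 0.5},
  {"travel": [0, 0, 0], "rotation": [0, 0, 0], "gripper": 0.42},
  {"travel": [0, 0, 0], "rotation": [0, 0, 0], "gripper": 0.38},
  {"travel": [0, 0, 0], "rotation": [0, 0, 0], "gripper": 0.36},
], grip_force=15)

```text
time_s: 11.42
position: [0.4563, -0.2164, 0.0479]
tcp_rot: [-41.4, 89.9, -38.5]
ft_force: [-0.2, -0.5, 0.2]
gripper_width: 0.706
```

Run:
```python
from h import *
plan([.4565,-.2162,.047],3.1)
```

```text
t 11.4167 pos [ 0.4563 -0.2164  0.0479] travel [0.023 0.006 0.004] rot [-0.18  0.06  0.05] F [-0.2 -0.5  0.2] g 0.706
```

Call:
carry_out([
  {"travel": [0, 0, 0], "rotation": [0, 0, 0], "gripper": 0.33},
  {"travel": [0, 0, 0], "rotation": [0, 0, 0], "gripper": 0.3},
  {"travel": [0, 0, 0], "rotation": [0, 0, 0], "gripper": 0.27},
  {"travel": [0, 0, 0], "rotation": [0, 0, 0], "gripper": 0.2},
  {"travel": [0, 0, 0], "rotation": [0, 0, 0], "gripper": 0.1},
], grip_force=15)

```text
time_s: 11.83
position: [0.456, -0.2163, 0.0474]
tcp_rot: [-44.9, 90.0, -41.9]
ft_force: [-0.4, -0.5, 0.8]
gripper_width: 0.644
```

Call:
carry_out([
  {"travel": [0, 0, 0], "rotation": [0, 0, 0], "gripper": 0},
  {"travel": [0, 0, 0], "rotation": [0, 0, 0], "gripper": -0.2},
  {"travel": [0, 0, 0], "rotation": [0, 0, 0], "gripper": -0.2},
], grip_force=25)

```text
time_s: 12.08
position: [0.4561, -0.2163, 0.0474]
tcp_rot: [-41.4, 90.0, -38.5]
ft_force: [0.3, -0.9, 2.1]
gripper_width: 0.641
```

Call:
carry_out([
  {"travel": [-0.02, 0, 0], "rotation": [0, 0, 0], "gripper": -0.2},
  {"travel": [-0.05, 0, 0], "rotation": [0, 0, 0], "gripper": -0.2},
  {"travel": [-0.1, 0, 0], "rotation": [0, 0, 0], "gripper": -0.2},
  {"travel": [-0.15, 0, 0], "rotation": [0, 0, 0], "gripper": -0.2},
  {"travel": [-0.2, 0, 0], "rotation": [0, 0, 0], "gripper": -0.2},
])

```text
time_s: 12.5
position: [0.4559, -0.2161, 0.0554]
tcp_rot: [137.3, 90.0, 140.2]
ft_force: [0.9, 0.2, -0.3]
gripper_width: 0.637
```

Run:
```python
from h import *
plan([.4565,-.2162,.057],3.1); print(manip.get_state()['moment'])
i=snap('w10');s=manip.camera('scene');cv2.imwrite('pics/s4.png',s)
cv2.imwrite('pics/v10.png',np.hstack([cv2.resize(i[:,130:380],(400,600)),cv2.resize(s[110:230,150:270],(400,400))[:600] if 0 else cv2.copyMakeBorder(cv2.resize(s[110:230,150:270],(400,400)),0,200,0,0,cv2.BORDER_CONSTANT)]))
```

```text
t 12.5 pos [ 0.4559 -0.2161  0.0554] travel [-0.041 -0.004  0.016] rot [-0.18 -0.01 -0.01] F [ 0.9  0.2 -0.3] g 0.637
[ 0.02553851 -0.04013261 -0.00501091]
```

View pics/v10.png

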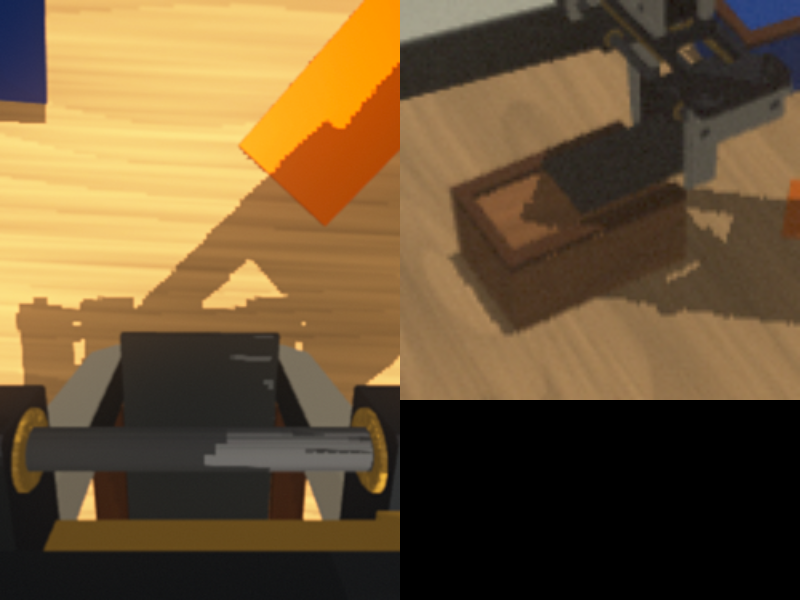

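The picture shows the lid held by both long sides, level and clear of the strips (left: lid end at row 333; right: it still hangs over the stand). Lifting and carrying it over to the inkstone.

Call:
carry_out([
  {"travel": [-0.15, 0, 0], "rotation": [0, 0, 0], "gripper": -0.2},
  {"travel": [-0.4, 0, 0], "rotation": [0, 0, 0], "gripper": -0.2},
  {"travel": [-0.8, 0, 0], "rotation": [0, 0, 0], "gripper": -0.2},
  {"travel": [-1.3, 0, 0], "rotation": [0, 0, 0], "gripper": -0.2},
  {"travel": [-1.7, 0, 0], "rotation": [0, 0, 0], "gripper": -0.2},
])

```text
time_s: 13.02
position: [0.4562, -0.2163, 0.1252]
tcp_rot: [-41.3, 89.9, -38.4]
ft_force: [-0.1, -1.2, -0.5]
gripper_width: 0.636
```

Call:
carry_out([
  {"travel": [-0.1, 0.2, 0.06], "rotation": [0, 0, 0], "gripper": -0.2},
  {"travel": [-0.1, 0.6, 0.18], "rotation": [0, 0, 0], "gripper": -0.2},
  {"travel": [-0.1, 1.2, 0.37], "rotation": [0, 0, 0], "gripper": -0.2},
  {"travel": [-0.1, 1.9, 0.59], "rotation": [0, 0, 0], "gripper": -0.2},
  {"travel": [-0.1, 2.6, 0.81], "rotation": [0, 0, 0], "gripper": -0.2},
])

```text
time_s: 13.43
position: [0.4829, -0.1092, 0.1273]
tcp_rot: [92.1, 90.0, 94.9]
ft_force: [-0.3, -0.3, -1.9]
gripper_width: 0.636
```

Call:
carry_out([
  {"travel": [0, 0.7, 0.22], "rotation": [0, 0, 0], "gripper": -0.2},
  {"travel": [0, 1.4, 0.43], "rotation": [0, 0, 0], "gripper": -0.2},
  {"travel": [0, 2.1, 0.65], "rotation": [0, 0, 0], "gripper": -0.2},
  {"travel": [0, 2.8, 0.87], "rotation": [0, 0, 0], "gripper": -0.2},
  {"travel": [0, 3.5, 1.08], "rotation": [0, 0, 0], "gripper": -0.2},
])

```text
time_s: 13.85
position: [0.5188, 0.0335, 0.1272]
tcp_rot: [136.7, 90.0, 139.6]
ft_force: [-0.2, -0.7, -0.4]
gripper_width: 0.637
```

Call:
carry_out([
  {"travel": [0, 0.7, 0.22], "rotation": [2, 0, 0], "gripper": -0.2},
  {"travel": [0, 1.4, 0.43], "rotation": [5, 0, 0], "gripper": -0.2},
  {"travel": [0, 2.1, 0.65], "rotation": [9, 0, 0], "gripper": -0.2},
  {"travel": [0, 2.8, 0.87], "rotation": [13, 0, 0], "gripper": -0.2},
  {"travel": [0, 3.3, 1.0], "rotation": [16, 0, 0], "gripper": -0.2},
])

```text
time_s: 14.27
position: [0.5521, 0.1683, 0.1271]
tcp_rot: [109.9, 90.0, 96.7]
ft_force: [0.3, -0.5, -0.7]
gripper_width: 0.64
```

Run:
```python
from h import *
plan([.5585,.1938,.08],-12.9); print(manip.get_state()['moment'])
c=load('w10')[1]; print('lid end at w10',onz(c,[(255,213)],.072))
```

```text
t 14.2667 pos [0.5521 0.1683 0.1271] travel [1.178 0.657 0.01 ] rot [-0.33 -0.02 -0.05] F [ 0.3 -0.5 -0.7] g 0.64
[ 0.00417949 -0.02322435  0.04135944]
lid end at w10 [[ 0.43471462 -0.21662723  0.072     ]]
```

Call:
carry_out([
  {"travel": [0, 0.3, 0], "rotation": [-0.3, 0, 0], "gripper": -0.2},
  {"travel": [0, 0.55, 0], "rotation": [-0.3, 0, 0], "gripper": -0.2},
  {"travel": [0.2, 0.65, 0], "rotation": [-0.3, 0, 0], "gripper": -0.2},
  {"travel": [0.6, 0.65, 0], "rotation": [-0.3, 0, 0], "gripper": -0.2},
  {"travel": [1.1, 0.65, 0], "rotation": [-0.3, 0, 0], "gripper": -0.2},
])

```text
time_s: 14.68
position: [0.559, 0.1902, 0.0835]
tcp_rot: [12.2, 89.8, -0.6]
ft_force: [0.8, -0.7, -1.2]
gripper_width: 0.639
```

Call:
carry_out([
  {"travel": [0.4, 0, 0], "rotation": [0, 0, 0], "gripper": -0.2},
  {"travel": [0.75, 0, 0], "rotation": [0, 0, 0], "gripper": -0.2},
  {"travel": [1.0, 0, 0], "rotation": [0, 0, 0], "gripper": -0.2},
  {"travel": [1.15, 0, 0], "rotation": [0, 0, 0], "gripper": -0.2},
  {"travel": [1.2, 0, 0], "rotation": [0, 0, 0], "gripper": -0.2},
])

```text
time_s: 15.1
position: [0.5575, 0.1898, 0.034]
tcp_rot: [-154.6, 89.9, -167.4]
ft_force: [-0.5, 0.4, -0.2]
gripper_width: 0.637
```

Run:
```python
from h import *
plan([.5585,.1938,.0174],-12.9)
s=manip.camera('scene');t=manip.camera('top');cv2.imwrite('pics/s5.png',s);cv2.imwrite('pics/t5.png',t)
i=snap('w11'); uv=proj(load('w11')[1],[[.5585-.0215,.1938+.005,.0476]]);print(uv)
cv2.imwrite('pics/v11.png',np.hstack([cv2.resize(s[285:365,205:305],(400,320),interpolation=2),cv2.resize(t[115:195,120:220],(400,320),interpolation=2)]))
```

```text
t 15.1 pos [0.5575 0.1898 0.034 ] travel [0.415 0.105 0.004] rot [ 0.09 -0.11  0.05] F [-0.5  0.4 -0.2] g 0.637
[[260.44886306 208.34366362]]
```

View pics/v11.png

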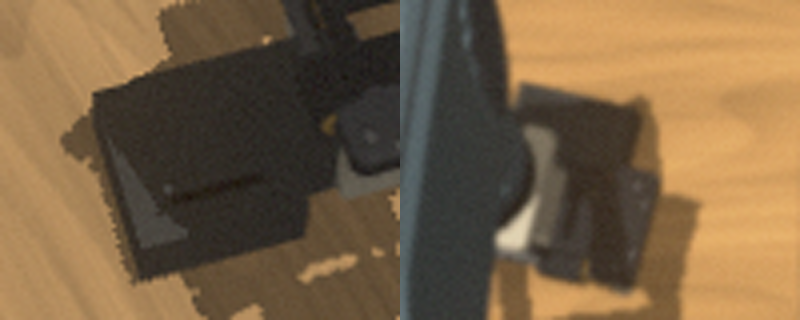

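Views are dark and shadowed, but show the lid hovering in line over the inkstone; the tool is 4 mm short in y, so I correct that, then creep down.

Call:
carry_out([
  {"travel": [0, 0.05, 0], "rotation": [0, 0, 0], "gripper": -0.2},
  {"travel": [0.03, 0.1, 0], "rotation": [0, 0, 0], "gripper": -0.2},
  {"travel": [0.08, 0.105, 0], "rotation": [0, 0, 0], "gripper": -0.2},
  {"travel": [0.12, 0.105, 0], "rotation": [0, 0, 0], "gripper": -0.2},
  {"travel": [0.14, 0.105, 0], "rotation": [0, 0, 0], "gripper": -0.2},
])

```text
time_s: 15.67
position: [0.559, 0.1948, 0.0295]
tcp_rot: [-143.0, 90.0, -155.8]
ft_force: [-0.4, -0.0, -0.3]
gripper_width: 0.638
```

Call:
carry_out([
  {"travel": [0.015, 0, 0], "rotation": [0, 0, 0], "gripper": -0.2},
  {"travel": [0.03, 0, 0], "rotation": [0, 0, 0], "gripper": -0.2},
  {"travel": [0.045, 0, 0], "rotation": [0, 0, 0], "gripper": -0.2},
  {"travel": [0.06, 0, 0], "rotation": [0, 0, 0], "gripper": -0.2},
  {"travel": [0.075, 0, 0], "rotation": [0, 0, 0], "gripper": -0.2},
])

```text
time_s: 16.08
position: [0.5591, 0.1946, 0.0266]
tcp_rot: [-104.0, 90.0, -116.8]
ft_force: [0.2, 0.4, 0.4]
gripper_width: 0.639
```

Run:
```python
from h import *
plan([.5585,.1938,.0174],-12.9)
```

```text
t 16.0833 pos [0.5591 0.1946 0.0266] travel [ 0.23  -0.023 -0.01 ] rot [ 0.11 -0.    0.  ] F [0.2 0.4 0.4] g 0.639
```

Call:
carry_out([
  {"travel": [0.015, -0.01, 0], "rotation": [0, 0, 0], "gripper": -0.2},
  {"travel": [0.03, -0.02, 0], "rotation": [0, 0, 0], "gripper": -0.2},
  {"travel": [0.045, -0.02, 0], "rotation": [0, 0, 0], "gripper": -0.2},
  {"travel": [0.06, -0.02, 0], "rotation": [0, 0, 0], "gripper": -0.2},
  {"travel": [0.075, -0.02, 0], "rotation": [0, 0, 0], "gripper": -0.2},
])

```text
time_s: 16.5
position: [0.5589, 0.1939, 0.0236]
tcp_rot: [-161.7, 90.0, -174.5]
ft_force: [0.5, 0.2, -1.3]
gripper_width: 0.639
```

Call:
carry_out([
  {"travel": [0.012, 0, 0], "rotation": [0, 0, 0], "gripper": -0.2},
  {"travel": [0.024, 0, 0], "rotation": [0, 0, 0], "gripper": -0.2},
  {"travel": [0.036, 0, 0], "rotation": [0, 0, 0], "gripper": -0.2},
  {"travel": [0.048, 0, 0], "rotation": [0, 0, 0], "gripper": -0.2},
  {"travel": [0.06, 0, 0], "rotation": [0, 0, 0], "gripper": -0.2},
])

```text
time_s: 16.92
position: [0.5589, 0.1939, 0.0212]
tcp_rot: [52.3, 90.0, 39.5]
ft_force: [0.4, -0.4, -1.0]
gripper_width: 0.638
```

Call:
carry_out([
  {"travel": [0.012, 0, 0], "rotation": [0, 0, 0], "gripper": -0.2},
  {"travel": [0.024, 0, 0], "rotation": [0, 0, 0], "gripper": -0.2},
  {"travel": [0.036, 0, 0], "rotation": [0, 0, 0], "gripper": -0.2},
])

```text
time_s: 17.17
position: [0.5589, 0.1939, 0.0198]
tcp_rot: [-65.4, 90.0, -78.2]
ft_force: [0.3, 0.0, -1.0]
gripper_width: 0.64
```

Call:
carry_out([
  {"travel": [0.012, 0, 0], "rotation": [0, 0, 0], "gripper": -0.2},
  {"travel": [0.024, 0, 0], "rotation": [0, 0, 0], "gripper": -0.2},
  {"travel": [0.036, 0, 0], "rotation": [0, 0, 0], "gripper": -0.2},
])

```text
time_s: 17.42
position: [0.5589, 0.1938, 0.0183]
tcp_rot: [-52.0, 90.0, -64.7]
ft_force: [-0.6, 0.3, -0.4]
gripper_width: 0.639
```

Call:
carry_out([
  {"travel": [0.01, 0, 0], "rotation": [0, 0, 0], "gripper": -0.2},
  {"travel": [0.02, 0, 0], "rotation": [0, 0, 0], "gripper": -0.2},
])

```text
time_s: 17.58
position: [0.5589, 0.1939, 0.0176]
tcp_rot: [115.0, 90.0, 102.2]
ft_force: [0.2, 0.8, 0.5]
gripper_width: 0.641
```

Call:
carry_out([
  {"travel": [0.01, 0, 0], "rotation": [0, 0, 0], "gripper": -0.2},
  {"travel": [0.02, 0, 0], "rotation": [0, 0, 0], "gripper": -0.2},
])

```text
time_s: 17.75
position: [0.559, 0.1939, 0.0174]
tcp_rot: [5.1, 90.0, -7.6]
ft_force: [-3.2, -0.9, 9.5]
gripper_width: 0.637
```

Contact at 17.4 mm, exactly the ledge height (a rim would have touched 4 mm higher). Now easing off and pushing gently toward the rear rim.

Call:
carry_out([
  {"travel": [-0.012, 0, 0.01], "rotation": [0, 0, 0], "gripper": -0.2},
  {"travel": [-0.012, 0, 0.022], "rotation": [0, 0, 0], "gripper": -0.2},
  {"travel": [-0.012, 0, 0.034], "rotation": [0, 0, 0], "gripper": -0.2},
  {"travel": [-0.012, 0, 0.046], "rotation": [0, 0, 0], "gripper": -0.2},
  {"travel": [-0.012, 0, 0.058], "rotation": [0, 0, 0], "gripper": -0.2},
])

```text
time_s: 18.17
position: [0.5611, 0.1935, 0.0175]
tcp_rot: [151.9, 90.0, 139.1]
ft_force: [-3.3, 0.6, 5.0]
gripper_width: 0.637
```

Call:
carry_out([
  {"travel": [0, 0, 0.01], "rotation": [0, 0, 0], "gripper": -0.2},
  {"travel": [0, 0, 0.02], "rotation": [0, 0, 0], "gripper": -0.2},
  {"travel": [0, 0, 0.03], "rotation": [0, 0, 0], "gripper": -0.2},
])

```text
time_s: 18.42
position: [0.5622, 0.1932, 0.0175]
tcp_rot: [161.3, 90.0, 148.5]
ft_force: [-3.1, 0.5, 6.6]
gripper_width: 0.639
```

Call:
carry_out([
  {"travel": [-0.004, 0, 0.01], "rotation": [0, 0, 0], "gripper": -0.2},
  {"travel": [-0.004, 0, 0.02], "rotation": [0, 0, 0], "gripper": -0.2},
  {"travel": [-0.004, 0, 0.03], "rotation": [0, 0, 0], "gripper": -0.2},
])

```text
time_s: 18.67
position: [0.5635, 0.1929, 0.0175]
tcp_rot: [167.1, 90.0, 154.3]
ft_force: [-3.0, 0.1, 5.0]
gripper_width: 0.636
```

Call:
carry_out([
  {"travel": [0, 0, 0.01], "rotation": [0, 0, 0], "gripper": -0.2},
  {"travel": [0, 0, 0.02], "rotation": [0, 0, 0], "gripper": -0.2},
])

```text
time_s: 18.83
position: [0.5643, 0.1927, 0.0175]
tcp_rot: [168.1, 90.0, 155.3]
ft_force: [-2.1, 0.3, 6.0]
gripper_width: 0.64
```

Call:
carry_out([
  {"travel": [0, 0, 0.01], "rotation": [0, 0, 0], "gripper": -0.2},
  {"travel": [0, 0, 0.02], "rotation": [0, 0, 0], "gripper": -0.2},
])

```text
time_s: 19.0
position: [0.5648, 0.1925, 0.0175]
tcp_rot: [-178.3, 90.0, 168.9]
ft_force: [-4.4, 1.2, 6.5]
gripper_width: 0.634
```

Call:
carry_out([
  {"travel": [0, 0, 0.008], "rotation": [0, 0, 0], "gripper": -0.2},
  {"travel": [0, 0, 0.016], "rotation": [0, 0, 0], "gripper": -0.2},
])

```text
time_s: 19.17
position: [0.5648, 0.1926, 0.0175]
tcp_rot: [-174.6, 89.9, 172.6]
ft_force: [-6.4, 2.3, 7.7]
gripper_width: 0.641
```

Call:
carry_out([
  {"travel": [0, 0, 0.005], "rotation": [0, 0, 0], "gripper": -0.2},
  {"travel": [0, 0, 0.005], "rotation": [0, 0, 0], "gripper": -0.2},
])

```text
time_s: 19.33
position: [0.5647, 0.1925, 0.0174]
tcp_rot: [-173.4, 89.9, 173.8]
ft_force: [-5.7, 1.9, 8.0]
gripper_width: 0.64
```

The motion has stopped with the push force at about 6 N: the lid is against the rear rim, and the pose puts it centred. Relaxing, letting go, and rising.

Call:
carry_out([
  {"travel": [-0.005, 0, -0.008], "rotation": [0, 0, 0], "gripper": -0.2},
  {"travel": [-0.005, 0, -0.008], "rotation": [0, 0, 0], "gripper": 0.3},
  {"travel": [-0.005, 0, -0.008], "rotation": [0, 0, 0], "gripper": 0.4},
  {"travel": [-0.005, 0, -0.008], "rotation": [0, 0, 0], "gripper": 0.6},
  {"travel": [-0.005, 0, -0.008], "rotation": [0, 0, 0], "gripper": 0.9},
])

```text
time_s: 19.75
position: [0.566, 0.1922, 0.0173]
tcp_rot: [-5.9, 90.0, -18.7]
ft_force: [-0.1, 0.5, -0.2]
gripper_width: 0.794
```

Call:
carry_out([
  {"travel": [0, 0, 0], "rotation": [0, 0, 0], "gripper": 0.9},
  {"travel": [0, 0, 0], "rotation": [0, 0, 0], "gripper": 0.9},
  {"travel": [0, 0, 0], "rotation": [0, 0, 0], "gripper": 0.9},
  {"travel": [-0.1, 0, 0], "rotation": [0, 0, 0], "gripper": 0.9},
  {"travel": [-0.3, 0, 0], "rotation": [0, 0, 0], "gripper": 0.9},
])

```text
time_s: 20.17
position: [0.5648, 0.1922, 0.0291]
tcp_rot: [-159.0, 89.9, -171.8]
ft_force: [-0.5, -0.6, -0.4]
gripper_width: 0.952
```

Call:
carry_out([
  {"travel": [-0.4, 0, 0], "rotation": [0, 0, 0], "gripper": 0.9},
  {"travel": [-1.0, 0, 0], "rotation": [0, 0, 0], "gripper": 0.9},
  {"travel": [-1.9, 0, 0], "rotation": [0, 0, 0], "gripper": 0.9},
  {"travel": [-2.8, 0, 0.4], "rotation": [0, 0, 0], "gripper": 0.9},
  {"travel": [-3.4, 0, 1.2], "rotation": [0, 0, 0], "gripper": 0.9},
])

```text
time_s: 20.58
position: [0.6112, 0.1831, 0.1707]
tcp_rot: [35.0, 89.9, 22.3]
ft_force: [1.7, 0.3, 0.6]
gripper_width: 0.949
```

Call:
carry_out([
  {"travel": [0, 0, 0.7], "rotation": [0, 0, 0], "gripper": -1},
  {"travel": [0, 0, 1.4], "rotation": [0, 0, 0], "gripper": -1},
  {"travel": [0, 0, 2.0], "rotation": [0, 0, 0], "gripper": -1},
  {"travel": [0, 0, 2.0], "rotation": [0, 0, 0], "gripper": -1},
  {"travel": [0, 0, 2.0], "rotation": [0, 0, 0], "gripper": -1},
])

```text
time_s: 21.0
position: [0.691, 0.1634, 0.1655]
tcp_rot: [-170.1, 90.0, 177.1]
ft_force: [-0.2, 0.6, -0.8]
gripper_width: 0.639
```

Run:
```python
from h import *
plan([.5585,.1938,.0174],-12.9)
i=snap('w12'); c=load('w12')[1]; uv=proj(c,[[.598,.185,.034]])[0]; print(uv)
x,y=int(uv[0]),int(uv[1]); r=(x-65,max(y-75,0),x+65,max(y-75,0)+150); print(r)
a=cv2.convertScaleAbs(cv2.resize(i[r[1]:r[3],r[0]:r[2]],None,fx=4,fy=4,interpolation=2),alpha=1.6)
cv2.imwrite('pics/v12.png',a)
```

```text
t 21.0 pos [0.691  0.1634 0.1655] travel [ 3.703  0.004 -3.397] rot [ 0.05 -0.01  0.  ] F [-0.2  0.6 -0.8] g 0.639
[254.60381042  98.62143869]
(189, 23, 319, 173)
```

View pics/v12.png

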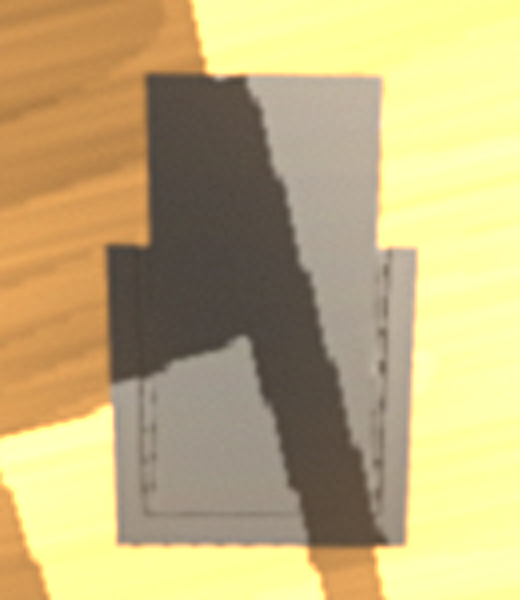

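The final view shows the lid flat and parallel between the side rims, with thin even lines of play at x≈147 and x≈383. Its far end is at the rear rim's line at row 513, with no visible gap.

Run:
```python
from h import *
c=load('w12')[1]; f=lambda x,y:((x+.5)/4-.5+189,(y+.5)/4-.5+23)
p=onz(c,[f(148,74),f(380,75)],.034)[:,:2]; th=np.radians(-12.94); x=np.array([np.cos(th),np.sin(th)]);y=np.array([-x[1],x[0]]);d=p-[.596,.1852]
print('lid -x end in inkstone frame (want -53, +-30):',(np.c_[d@x,d@y]*1000).round(1).tolist())
b0,b1=cv2.imread('pics/top0.png'),manip.camera('top'); d=cv2.absdiff(b0,b1).max(2)
for n,r in dict(paper=(218,147,232,205),stick=(223,210,238,240),bottle=(220,113,238,133)).items(): print(n,'max/mean diff',d[r[1]:r[3],r[0]:r[2]].max(),d[r[1]:r[3],r[0]:r[2]].mean().round(1))
print(manip.get_state()['ft_force']); print(manip.finish_job())
```

```text
lid -x end in inkstone frame (want -53, +-30): [[-52.3, -28.9], [-52.2, 29.2]]
paper max/mean diff 38 24.1
stick max/mean diff 38 25.0
bottle max/mean diff 39 29.5
[-0.40287496 -0.4120799   0.16972473]
the job is handed in; nothing more can be done
None
```

The lid is on the inkstone and the job is handed in at about 21 s. I slid the lid out of the bay with about 6 N, peaking near 10 N, until it overhung about 36 mm. I then gripped it by its long sides, carried it over, and set it on the ledge with about 10 N. I pushed it against the rear rim with about 6 N until it stopped moving, then let go.

- **Lid position:** the close-up shows it flat and centred between the side rims. Its -x end lies at x = -52.3 mm in the inkstone's axes, where the home position is -53 mm. The two long edges are at -28.9 and +29.2 mm. That is within the accuracy of the calibration.
- **Handover:** the wrist force was near zero and the arm was clear of everything.
- **Paperweight, ink stick and water bottle:** the before/after picture comparison was inconclusive. It showed a roughly even brightness change over all three (mean 24 to 30), which fits the arm's changed shadow but does not prove they stayed put. No contact with them was planned, and no reading I took showed an unexpected force.

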